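# Take down the reflux: lay the condenser in its rest, hold the flask clear of the mantle

### The job

Pull the air condenser straight up out of the flask's middle neck and lay it on its side in both notches of the wooden rest, letting go of it there. Then grip the flask, lift it out of the heating mantle until its bottom is at least 3 cm above the mantle's rim, and finish while still holding it there, upright and still, so that I can change the mantle under it. The glass must not be dropped, touch the bench or be tipped over, and leave the other things on the bench where they are.

Things in the scene. Friction and masses are not known exactly. Their poses are not given: they have to be found in the camera images.
- mantle: Heating mantle, fixed: white upright cylinder 156 mm in diameter, 90 mm tall, with a blue panel, black knob and red switch on its -x side, sticking out to 100 mm from the axis. In its top an open round nest, 88 mm wide and 42 mm deep, where the flask sits loosely (1.5 mm play), the top half of its bulb looking out. Origin on its axis at the bench; z up.
- mantle_rim (a point): Point on the mantle's axis level with its top rim, 90 mm above the bench; axes as the mantle's.
- flask: Three-necked amber glass flask, 0.25-0.5 kg, bottom-heavy, loose and upright in the nest. Bulb 85 mm wide, its middle 39 mm above the origin. Straight middle neck 30 mm wide, free from 85 mm up to its open rim at 133 mm, and on the flask's +y and -y sides. Side necks with blue stoppers lean 35 degrees to +x and -x, reaching 65 mm out, 120 mm up. Origin under the bulb; z up.
- flask_neck (a point): Centre of the open rim of the flask's middle neck, 133 mm above the flask's origin; axes as the flask's.
- condenser: Clear glass tube 195 mm long, 0.06-0.11 kg, upright in the middle neck; pulls straight out. Origin in the middle of its plain body, 21 mm wide from z = -65 to +65 mm. Top: socket 30 mm wide with green band (to +87). Below: shoulder 28 mm wide (to -70) sitting on the neck's rim, white cone 22 to 20 mm wide (to -99) hanging in the neck with play, drip tip 10 mm wide (to -108). Yaw means nothing.
- rest: Wooden glassware rest, fixed: base 150 (x) by 70 (y) by 10 mm, two upright yokes 8 mm thick at x = -50 and +50 mm, each with a cork-faced V notch (45 degree sides, 45 mm wide at the top, arms' tops 70 mm above the bench). A tube lies in both notches along the rest's x axis; either end may point either way. 92 mm free between the yokes, down to the base. Origin under the base's middle, z up.
- rest_line (a point): Point 62 mm above the bench over the middle of the rest: here the axis of the condenser's 21 mm body runs when it lies in the notches; axes as the rest's.
- table: The bench, its top at height 0.
- cork_ring: Bystander, leave it alone. Cork ring lying flat, 100 mm outer, 56 mm inner diameter, 30 mm high. Origin under its middle.
- blue_jar: Bystander, leave it alone. Small white jar with blue lid, 50 mm in diameter, 55 mm high. Origin under its middle.
- beaker: Bystander, leave it alone. Glass beaker, 68 mm in diameter, 85 mm high. Origin under its middle.
- amber_bottle: Bystander, leave it alone. Brown glass bottle with black cap, 68 mm in diameter, 150 mm high. Origin under its middle.
- wash_bottle: Bystander, leave it alone. White wash bottle with red cap and bent red spout, 64 mm in diameter, 175 mm high. Origin under its middle.
- spanner: Bystander, leave it alone. Steel spanner lying flat on the bench.
- scoop: Bystander, leave it alone. Spoon-shaped scoop lying flat on the bench.
Mind the look-alikes: they are no part of the job. Leave any pink, purple or yellow look-alike of the flask alone.

How it is judged:
On the way, in this order (a step that is already met when the one before it is completed fails the run):
1. the condenser lies in both notches of the rest, let go and at rest, with the flask still standing in the mantle (angle between the z axis of condenser and the x axis of rest, either way round below 0.15 rad and x of condenser in the frame of rest_line between -0.025 and 0.025 m and y of condenser in the frame of rest_line between -0.008 and 0.008 m and z of condenser in the frame of rest_line between -0.008 and 0.008 m and contact force between condenser and rest above 0.1 N and contact force between condenser and the fingers below 0.05 N and linear speed of condenser below 0.03 m/s and z of flask in the frame of mantle_rim below -0.02 m), for 0.3 s.
2. the flask is held in the fingers, upright and still, its bottom clear above the mantle's rim (z of flask in the frame of mantle_rim above 0.028 m and angle between flask's own z axis and vertical below 0.12 rad and linear speed of flask below 0.03 m/s and angular speed of flask below 0.3 rad/s and contact force between flask and the fingers above 1 N and contact force between flask and mantle below 0.05 N and contact force between flask and rest below 0.05 N and contact force between flask and condenser below 0.05 N and contact force between flask and table below 0.05 N and contact force between flask and cork_ring below 0.05 N and contact force between flask and blue_jar below 0.05 N and contact force between flask and beaker below 0.05 N and contact force between flask and amber_bottle below 0.05 N and contact force between flask and wash_bottle below 0.05 N and contact force between flask and spanner below 0.05 N and contact force between flask and scoop below 0.05 N), for 0.2 s.
At the end, for the whole second after the job is handed in: Condenser lies untouched in both notches (axis within 8 mm and 0.15 rad of the rest's line, middle within 25 mm); flask carried by the fingers alone, bottom over 28 mm above the mantle's rim, tilted under 0.12 rad, still (under 0.03 m/s, 0.3 rad/s) (all of step 2 and angle between the z axis of condenser and the x axis of rest, either way round below 0.15 rad and x of condenser in the frame of rest_line between -0.025 and 0.025 m and y of condenser in the frame of rest_line between -0.008 and 0.008 m and z of condenser in the frame of rest_line between -0.008 and 0.008 m and contact force between condenser and rest above 0.1 N and contact force between condenser and the fingers below 0.05 N and linear speed of condenser below 0.03 m/s); the arm keeps its last pose, push and grip.
It fails at once if the condenser touches the bench (contact force between condenser and table above 0.05 N).
It fails at once if the flask touches the bench (contact force between flask and table above 0.05 N).
It fails at once if the flask is tipped more than 30 degrees (angle between flask's own z axis and vertical above 0.52 rad).
It fails at once if the condenser or the flask is dropped (moving faster than 0.6 m/s out of the fingers) ((linear speed of condenser above 0.6 m/s and contact force between condenser and the fingers below 0.05 N) or (linear speed of flask above 0.6 m/s and contact force between flask and the fingers below 0.05 N)).
It fails at once if another thing on the bench is moved more than 2 cm (distance of any of cork_ring, blue_jar, beaker, amber_bottle, wash_bottle, spanner, scoop from where it was at the start of the episode above 0.02 m).
It also fails if it takes over 61 s, if anything falls off the work surface, if the arm or the gripper's body presses on something with over 40 N, if the wrist force passes 120 N, or if a joint passes its speed limit or range.

### The arm

A 6-joint arm with a two-finger parallel gripper is mounted at the origin on the work surface. World frame = base frame: x ahead of the robot, y to its left, z up, the work surface at z = 0. Lengths are in m, angles in rad, forces in N, time in s.
With the tool pointing down it reaches from about 0.325 to 0.775 m from the base axis. Payload 9.3 kg.
Tool frame: the origin (TCP) lies midway between the tips of the shut fingers; the grasp point (between the pads) lies 19 mm behind it; z points along the fingers, y is the line along which they close (so a half turn about z gives the same grasp; the last joint's range is limited). The gripper opens to 85 mm and grips with 20 to 120 N. Pads are 22 mm wide; open, the fingers measure 114 mm over their backs; the gripper's body (76 mm by 85 mm) begins 54 mm behind the grasp point. The pads swing forward as they close: fully open they stand 13 mm farther back than shut.
Start: joints at [-1.447, 0.259, 0.021, 1.334, 0, 1.418], TCP at [0.15, -0.529, 0.231] pointing down, gripper open.
Joint ranges: [-3.04, 3.04], [-0.91, 1.82], [-1.04, 1.36], [-1.92, 1.95], [-1.52, 1.45], [-3.14, 3.14]. Speed limits (rad/s): [2.22, 2.22, 2.79, 3.14, 3.14, 3.14].

### API

Orientations are given as a unit quaternion [x, y, z, w].
In Python, from bench import robot, eyes gives the robot as it stands.
- The arm moves only by the shell command python3 -m creep 'ROWS' [FORCE]. ROWS is JSON, one flat list of numbers, 7 for each row, row after row: the turn, a rotation vector about the tool's x, y, z in rad, then the shift along the tool's x, y, z in mm, then the finger opening in mm, from 0 to 85.4. A call has 1 to 8 rows; each row shifts and turns the commanded pose from where the row before left it, along the tool's axes as they then stand; what a row does not reach is not made up. A row lasts 1/12 s, in which the tool goes at most 41.7 mm and 7.16 degrees, less where a joint would pass 70% of its speed; a pose out of reach is approached as far as the arm can. A call with a gripper value outside its range is refused whole. The fingers move at their own pace and stop on an object; FORCE is the grip in N (left out, the last holds). Time passes only in rows, so rows that do not move let the fingers close. It gives the time, the measured TCP pose, the force, the opening and the grip force at its end, in the units of the state.
- robot.sense(): the state, without advancing time (a new reading comes with each control period).
- eyes.camera(name): name is "side" or "top" or "wrist"; returns (picture, depth): 384x512x3 uint8, red, green, blue; 384x512 float32, m along the optical axis (not along the pixel's ray), 0 where there is no reading.
- eyes.calibration(name): a dict with "vertical_fov" (degrees; the focal length in pixels is half the picture's height over the tangent of half this angle, whatever the lens; pixels are square), "cx", "cy" (the principal point, pixels), "k1" (the pictures are not rectified: a ray, as slopes to the right and down, at radius r is drawn at 1 + k1 r^2 times it, then the intrinsics apply), "camera_from_world" (4x4, takes a point from world to camera coordinates). Camera axes: x right, y down, z forward; pixel columns grow to the right and rows downward; lengths in m; the calibration is good to about 2 mm. A picture is of the moment at which its call begins: read the wrist's pose just before it. calibration takes no time and is no camera call; for the wrist camera it gives the pose at the moment of the call.
- robot.hand_in(): hands the job in; it is judged then, once.
The state is a dict: "t": time; "joints": joint angles; "joint_velocities": joint speeds; "joint_efforts": joint torques, N m; "tool_pos": TCP position; "orientation": TCP orientation; "ft_force": force on the tool from outside, world axes, zero at the start; "torque": the same for the moment, N m; "opening": finger opening in m; "gripper_force": force on a finger pad.
Only numpy, scipy, OpenCV 4.12 (cv2) and the standard library are available. Lean on these libraries where they do the work, as an engineer would, in place of code of your own. Each camera call takes 0.05 s, during which the arm holds its last target. There are 200 camera calls.

## Working session

There is one attempt and no reset: what is moved stays moved. The work goes in short steps, Python scripts to look and compute and a shell command to move; the robot and the scene stay as the last step left them, time stands still between calls to the robot, and variables do not carry over. Pictures are saved under pics/ and viewed, at most 10 in all, crops included, and the job is handed in when it is done.

```bash
mkdir -p pics; ls; python3 - <<'E'
from bench import robot, eyes
import cv2,numpy as np
for n in("side","top"):
    p,d=eyes.camera(n); np.savez(f"pics/{n}0.npz",p=p,d=d)
    cv2.imwrite(f"pics/{n}0.png",p[:,:,::-1])
    c=eyes.calibration(n); print(n,{k:(np.round(v,3).tolist() if k=="camera_from_world" else v) for k,v in c.items()})
a=cv2.imread("pics/side0.png");b=cv2.imread("pics/top0.png")
s=robot.sense();print(s["tool_pos"],s["orientation"],s["t"])
E
```

```text
pics
side {'vertical_fov': 48.64889836900889, 'cx': 263.1142539309035, 'cy': 194.1247447087907, 'k1': -0.05864464653257381, 'camera_from_world': [[-0.682, -0.731, 0.008, 0.395], [-0.552, 0.508, -0.661, 0.387], [0.479, -0.455, -0.75, 1.045], [0.0, 0.0, 0.0, 1.0]]}
top {'vertical_fov': 51.364495144843204, 'cx': 259.6543366331377, 'cy': 192.20968825430734, 'k1': -0.07584237501806657, 'camera_from_world': [[0.027, -0.999, 0.019, 0.002], [-0.986, -0.03, -0.166, 0.576], [0.166, -0.014, -0.986, 1.097], [0.0, 0.0, 0.0, 1.0]]}
[ 0.15025204 -0.52882198  0.23071777] [ 9.90443077e-01  1.37920777e-01  1.09886307e-05 -6.08061002e-04] 0.1
```

View pics/side0.png

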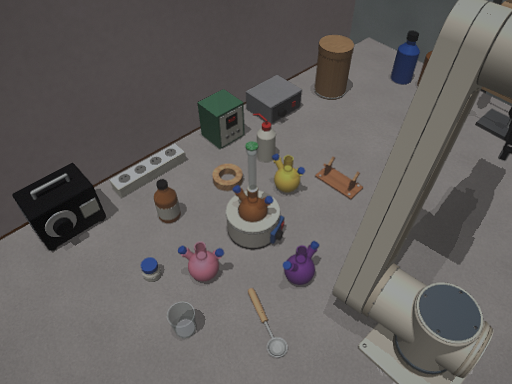

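View pics/top0.png

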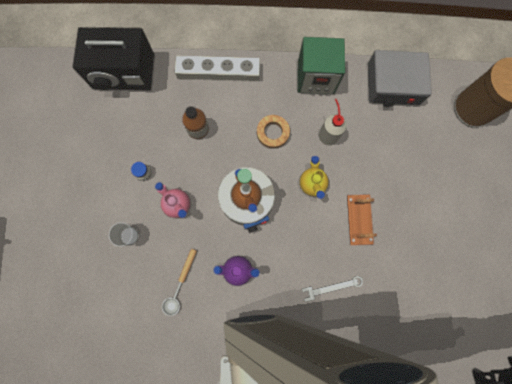

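```bash
cat > h.py <<'E'
import numpy as np,cv2
from bench import robot,eyes
def K(c): 
    f=192/np.tan(np.radians(c["vertical_fov"]/2)); return f
def cloud(d,c):
    f=K(c); v,u=np.mgrid[0:384,0:512]
    M=np.array([[f,0,c["cx"]],[0,f,c["cy"]],[0,0,1]])
    n=cv2.undistortPoints(np.stack([u,v],-1).reshape(-1,1,2).astype(np.float64),M,np.array([c["k1"],0,0,0])).reshape(384,512,2)
    P=np.dstack([n*d[...,None],d]).astype(float)
    T=np.linalg.inv(c["camera_from_world"]); W=P@T[:3,:3].T+T[:3,3]
    W[d<=0]=np.nan; return W
def proj(p,c):
    T=np.array(c["camera_from_world"]); q=np.atleast_2d(p)@T[:3,:3].T+T[:3,3]
    f=K(c); s=q[:,:2]/q[:,2:]; s=s*(1+c["k1"]*(s**2).sum(1,keepdims=True)); return s*f+[c["cx"],c["cy"]]
E
python3 - <<'E'
from h import *
from scipy.optimize import least_squares
for n,mb,rb in(("top",(215,160,285,240),(340,185,380,250)),("side",(215,130,295,250),(310,150,370,200))):
    z=np.load(f"pics/{n}0.npz"); p=z["p"];c=eyes.calibration(n);W=cloud(z["d"],c)
    hsv=cv2.cvtColor(p,cv2.COLOR_RGB2HSV).astype(int)
    def box(b): m=np.zeros((384,512),bool); m[b[1]:b[3],b[0]:b[2]]=1; return m
    m=box(mb); wh=m&(hsv[...,1]<50)&(abs(W[...,2]-.09)<.006); q=W[wh]
    # circle fit of the outer edge: hull
    h=cv2.convexHull(q[:,:2].astype(np.float32))[:,0]; 
    r=least_squares(lambda a:np.hypot(*(h-a).T)-.078,h.mean(0),loss="soft_l1",f_scale=.002).x
    print(n,"rim",r,q[:,2].mean(),len(q))
    g=m&(hsv[...,0]>50)&(hsv[...,0]<85)&(hsv[...,1]>60); print("green",np.nanmedian(W[g],0),g.sum(),np.nanmax(W[g][:,2]))
    b=m&(hsv[...,0]>105)&(hsv[...,0]<130)&(hsv[...,1]>120); k,l,st,ce=cv2.connectedComponentsWithStats(b.astype(np.uint8))
    for i in range(1,k):
        if st[i,4]>6: print("blue",ce[i].round(),st[i,4],np.nanmedian(W[l==i],0).round(4))
    wo=box(rb)&(hsv[...,1]>90); q=W[wo]; 
    for lo,hi in((.004,.016),(.045,.085)):
        a=q[(q[:,2]>lo)&(q[:,2]<hi)]; R=cv2.minAreaRect(a[:,:2].astype(np.float32)*1000); print("rest",lo,R,len(a),a[:,2].max())
    x0,y0,x1,y1=(200,130,400,270) if n=="top" else (205,120,385,260)
    cv2.imwrite(f"pics/{n}1.png",cv2.resize(p[y0:y1,x0:x1,::-1],None,fx=2.9 ,fy=2.9,interpolation=cv2.INTER_CUBIC))
a=[cv2.imread(f"pics/{n}1.png") for n in("side","top")]
cv2.imwrite("pics/both1.png",cv2.resize(np.hstack([i[:406,:522] for i in a]),(798,310)))
E
```

```text
top rim [0.56106001 0.05749651] 0.08911865798166764 1506
green [0.56267207 0.05758113 0.33742408] 118 0.34110617146649747
blue [237. 172.] 8 [0.6092 0.0816 0.1615]
blue [252. 207.] 42 [0.5165 0.0386 0.1643]
blue [255. 223.] 60 [0.4827 0.0334 0.0626]
rest 0.004 ((510.10833740234375, -281.2343444824219), (147.12930297851562, 70.51783752441406), 2.8830740451812744) 993 0.015870936877732778
rest 0.045 ((510.5696105957031, -281.9226989746094), (106.56133270263672, 52.570133209228516), 3.9401047229766846) 118 0.07250054335653489
side rim [0.56224522 0.05731589] 0.08908450993977535 1059
green [0.5732746  0.04672737 0.33573048] 160 0.3411425439779904
blue [275. 156.] 27 [ 0.6597 -0.1266  0.1141]
blue [236. 189.] 37 [0.6042 0.0774 0.1621]
blue [268. 199.] 43 [0.5173 0.0411 0.1626]
blue [277. 226.] 58 [0.487  0.0312 0.0622]
rest 0.004 ((510.2144775390625, -279.9947509765625), (148.1103515625, 71.96306610107422), 3.0589582920074463) 560 0.015723937932684562
rest 0.045 ((511.1849670410156, -278.6898498535156), (108.31173706054688, 54.93613052368164), 2.286071538925171) 77 0.07333780521771416
```

View pics/both1.png

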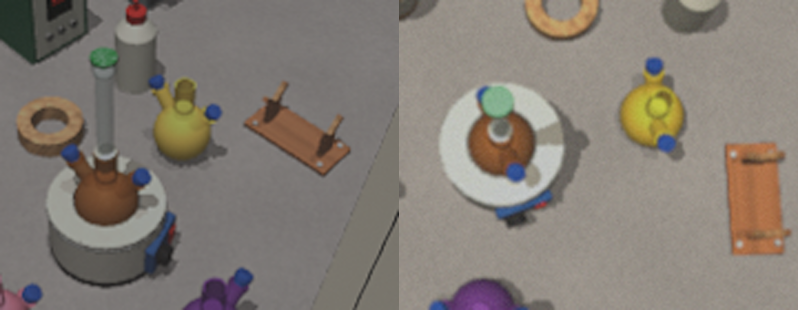

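The amber flask in the white mantle, with the condenser in its neck, is at side px (253,205) and top px (246,193). The look-alikes are pink at top (175,203), purple at (237,270) and yellow at (314,182). Only the amber one fits, and the crop confirms it. The rest is at top px (360,220).

Measured positions:
- **Mantle:** (0.5615, 0.0575).
- **Rest:** (0.510, -0.281), yaw 3°.
- **Flask:** yaw about 24°.

First I'll yaw in place while rising.

```bash

python3 -m creep '[0,0,-0.1215,0,0,-3,85, 0,0,-0.1215,0,0,-3,85, 0,0,-0.1215,0,0,-3,85, 0,0,-0.1215,0,0,-3,85, 0,0,-0.1215,0,0,-3,85, 0,0,-0.1215,0,0,-3,85, 0,0,-0.1215,0,0,-3,85, 0,0,-0.1215,0,0,-3,85]'
python3 -m creep '[0,0,-0.1215,0,0,-3,85, 0,0,-0.1215,0,0,-3,85, 0,0,-0.1215,0,0,-3,85, 0,0,-0.1215,0,0,-3,85, 0,0,-0.1215,0,0,-3,85, 0,0,-0.1215,0,0,-3,85, 0,0,-0.1215,0,0,-3,85, 0,0,-0.1215,0,0,-3,85]'
python3 -m creep '[0,0,-0.1215,0,0,-3,85, 0,0,-0.1215,0,0,-3,85, 0,0,-0.1215,0,0,-3,85, 0,0,-0.1215,0,0,-3,85, 0,0,-0.1215,0,0,-3,85, 0,0,-0.1215,0,0,-3,85, 0,0,-0.1215,0,0,-3,85, 0,0,-0.1215,0,0,-3,85]'
python3 -c "
from h import *
s=robot.sense();print(s['joints'],s['tool_pos'],s['orientation'])"
```

```text
t: 0.77
tool_pos: [0.1503, -0.5289, 0.255]
orientation: [0.81, 0.587, 0.0, -0.0]
ft_force: [0.8, 0.7, 0.1]
opening: 0.0849
gripper_force: 0.0
t: 1.43
tool_pos: [0.1503, -0.5289, 0.279]
orientation: [0.442, 0.897, 0.0, -0.0]
ft_force: [0.3, 1.3, 0.5]
opening: 0.0846
gripper_force: 0.0
t: 2.1
tool_pos: [0.1503, -0.5289, 0.3031]
orientation: [-0.029, 1.0, 0.0, -0.0]
ft_force: [0.4, -0.7, 0.5]
opening: 0.0846
gripper_force: 0.0
[-1.44659429e+00  2.49657637e-01  1.89700679e-01  1.51165593e+00
  8.97000412e-06 -1.50381653e+00] [ 0.15028555 -0.52892849  0.30305608] [-2.86072171e-02  9.99590646e-01  4.06843018e-04 -3.45038162e-05]
```

```bash

python3 -m creep '[0,0,0,-18.9,35,0,85, 0,0,0,-18.9,35,0,85, 0,0,0,-18.9,35,0,85, 0,0,0,-18.9,35,0,85, 0,0,0,-18.9,35,0,85, 0,0,0,-18.9,35,0,85, 0,0,0,-18.9,35,0,85, 0,0,0,-18.9,35,0,85]'
python3 -m creep '[0,0,0,-18.9,35,0,85, 0,0,0,-18.9,35,0,85, 0,0,0,-18.9,35,0,85, 0,0,0,-18.9,35,0,85, 0,0,0,-18.9,35,0,85, 0,0,0,-18.9,35,0,85, 0,0,0,-18.9,35,0,85, 0,0,0,-18.9,35,0,85]'
python3 -m creep '[0,-0.12,0,0,0,0,85, 0,-0.12,0,0,0,0,85, 0,-0.12,0,0,0,0,85, 0,-0.12,0,0,0,0,85, 0,-0.12,0,0,0,0,85, 0,-0.12,0,0,0,0,85, 0,-0.12,0,0,0,0,85]'
python3 -c "
from h import *
s=robot.sense();print(s['joints'],s['tool_pos'],s['orientation'])"
```

```text
t: 2.77
tool_pos: [0.2871, -0.2398, 0.3032]
orientation: [-0.025, 1.0, 0.0, 0.0]
ft_force: [1.1, -0.6, 0.3]
opening: 0.0848
gripper_force: 0.0
t: 3.43
tool_pos: [0.4238, 0.0479, 0.3033]
orientation: [-0.026, 1.0, -0.0, 0.0]
ft_force: [1.5, -0.8, 0.8]
opening: 0.0853
gripper_force: 0.0
t: 4.02
tool_pos: [0.4231, 0.0461, 0.3039]
orientation: [-0.024, 0.911, 0.01, 0.411]
ft_force: [1.3, -0.7, -0.1]
opening: 0.0847
gripper_force: 0.0
[-0.24872509 -0.50011925 -0.75662648  0.4902044   0.22321528 -0.20347064] [0.42310955 0.04609901 0.30392317] [-0.02398997  0.91137994  0.01023705  0.4107387 ]
```

```bash

python3 -m creep '[0,-0.1207,0,0,0,8,85, 0,-0.1207,0,0,0,8,85, 0,-0.1207,0,0,0,8,85, 0,-0.1207,0,0,0,8,85, 0,-0.1207,0,0,0,8,85, 0,-0.1207,0,0,0,8,85, 0,0,0,15,3,0,85]'
python3 - <<'E'
from h import *
s=robot.sense();print(s['joints'],s['tool_pos'],s['orientation'])
from scipy.spatial.transform import Rotation as R
print(R.from_quat(s['orientation']).as_matrix().round(3))
c=eyes.calibration("wrist"); p,d=eyes.camera("wrist"); np.savez("pics/w1.npz",p=p,d=d,T=c["camera_from_world"])
W=cloud(d,c); ok=(W[...,2]>.19)&(W[...,2]<.31)&(W[...,0]>.53)&(W[...,0]<.6)&(abs(W[...,1]-.057)<.04); print(ok.sum())
for lo in np.arange(.19,.32,.02):
    q=W[ok&(W[...,2]>lo)&(W[...,2]<lo+.02)]; print(round(lo,2),len(q),q.min(0) if len(q) else '',q.mean(0) if len(q) else '', q.max(0) if len(q) else '')
b=p[:,:,::-1].copy()
for z in (.2,.25,.3): 
    u=proj([.5515,.0575,z],c)[0]; print(u)
    if abs(u).max()<2000: cv2.drawMarker(b,tuple(int(x) for x in u),(0,0,255),0,10)
cv2.imwrite("pics/w1.png",b)
E
```

```text
t: 4.6
tool_pos: [0.4901, 0.0473, 0.3925]
orientation: [-0.021, 0.764, 0.018, 0.644]
ft_force: [0.6, -0.5, -0.5]
opening: 0.0847
gripper_force: 0.0
[-0.27139971 -0.48030499 -1.03861902 -0.3785761   0.32244377 -0.05639888] [0.490069   0.04734117 0.39252913] [-0.02096632  0.76442114  0.01838552  0.64411389]
[[-0.169 -0.056  0.984]
 [-0.008  0.998  0.055]
 [-0.986  0.001 -0.17 ]]
3163
0.19 0   
0.21 189 [0.55217166 0.04628578 0.22300302] [0.55619663 0.05596993 0.22759134] [0.56342386 0.06668776 0.22999752]
0.23 816 [0.55191502 0.04624777 0.23000411] [0.55574962 0.05600344 0.23987046] [0.56525153 0.06723617 0.24995148]
0.25 750 [0.55144871 0.04623411 0.25001734] [0.5555216  0.05600051 0.25985079] [0.56558839 0.0662046  0.26997558]
0.27 711 [0.55193814 0.0466686  0.27001418] [0.55559609 0.05621751 0.27994165] [0.56208635 0.06651017 0.28999366]
0.29 697 [0.55221419 0.04661423 0.29000632] [0.55565746 0.05622881 0.30000484] [0.56253397 0.06679173 0.30995913]
0.31 0   
[266.19040491 -43.49934151]
[265.89481369  33.42545529]
[265.62232915 104.32374053]
```

View pics/w1.png

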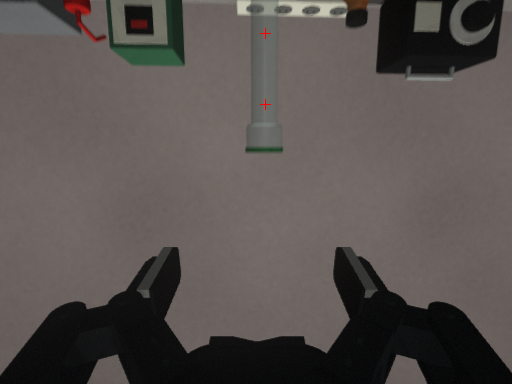

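The picture shows the condenser tube at px (265,33)-(265,140), centred between the open pads at (160,270) and (355,270). Its axis is at (0.562, 0.0567). The elbow (j3) reached its limit, so I'll fit the kinematics and see which pitches are reachable.

```bash
cat > kin.py <<'E'
import numpy as np
from scipy.spatial.transform import Rotation as R
from scipy.optimize import least_squares
J=np.array([[-1.447,.259,.021,1.334,0,1.418],[-1.44659,.249658,.1897,1.511656,0,-1.503817],[-0.24872509,-0.50011925,-0.75662648,0.4902044,0.22321528,-0.20347064],[-0.27139971,-0.48030499,-1.03861902,-0.3785761,0.32244377,-0.05639888]])
P=np.array([[.15025,-.52882,.2307],[.15028555,-.52892849,.30305608],[0.42310955,0.04609901,0.30392317],[0.490069,0.04734117,0.39252913]])
Q=[[.990443,.137921,0,-.0006],[-2.86072171e-02,9.99590646e-01,4.06843018e-04,-3.45038162e-05],[-0.02399,0.91138,0.010237,0.4107387],[-0.020966,0.764421,0.018386,0.644114]]
def fk(j,a):
    e,h,L1,g,L2,b,d,L3,L4,s5=a
    r=lambda ax,t:R.from_rotvec(np.array(ax)*t)
    y=[0,1,0]; A=r([0,0,1],j[0]); p=A.apply([e,d,h])
    B=A*r(y,j[1]); p=p+B.apply([L1*np.sin(g),0,L1*np.cos(g)])
    C=B*r(y,-j[2]); p=p+C.apply([L2*np.cos(b),0,-L2*np.sin(b)])
    D=C*r(y,j[3]); p=p+D.apply([L3,0,0])
    E=D*r([0,0,1],s5*j[4]); p=p+E.apply([L4,0,0])
    F=E*r([1,0,0],j[5]); M=F.as_matrix()@np.array([[0,0,1],[0,1,0],[-1,0,0]])
    return p,M
def fit():
    best=None
    for s in(1,-1):
        f=lambda a:np.concatenate([fk(j,np.r_[a,s])[0]-p for j,p in zip(J,P)]+[.02*(a-[0,.25,.4,0,.4,0,.08,.1,.2])])
        o=least_squares(f,[0,.25,.4,0,.4,0,.08,.1,.2])
        if best is None or o.cost<best[0]: best=(o.cost,np.r_[o.x,s])
    return best
if __name__=="__main__":
    c,a=fit(); print(c,a.round(4))
    for j,p,q in zip(J,P,Q): x,M=fk(j,a); print((x-p).round(4),(R.from_quat(q).inv()*R.from_matrix(M)).magnitude().round(3))
    lo=np.array([-3.04,-.91,-1.04,-1.92,-1.52,-3.14]);hi=np.array([3.04,1.82,1.36,1.95,1.45,3.14])
    def ik(p,pitch,yaw=.057,j0=J[3]):
        T=R.from_rotvec([0,0,yaw]).as_matrix()@R.from_rotvec([0,pitch,0]).as_matrix()@np.array([[0,0,1],[0,1,0],[-1,0,0]])
        o=least_squares(lambda j:np.r_[fk(j,a)[0]-p,.3*(R.from_matrix(fk(j,a)[1]).inv()*R.from_matrix(T)).as_rotvec()],np.clip(j0,lo+.01,hi-.01),bounds=(lo,hi)); return np.sqrt(2*o.cost),o.x
    for deg in(0,10,20,30):
        t=np.radians(deg); ax=np.array([np.cos(t),.057*np.cos(t),-np.sin(t)])
        for nm,g in(("pre",[.48,.052,.29]),("grasp",[.562,.0567,.25]),("up",[.562,.0567,.38])):
            e,j=ik(np.array(g)+.019*ax,t); print(deg,nm,e.round(4),j.round(2))
        e,j=ik(np.array([.51,-.281,.062])+.019*np.array([-np.sin(t),0,-np.cos(t)]),t+np.pi/2,j0=np.array([-.6,.3,0,1.4,0,-.7])); print("place",e.round(4),j.round(2))
E
python3 kin.py
```

```text
1.2451628896146924e-05 [ 7.000e-04  1.315e-01  5.829e-01  3.000e-04  3.991e-01 -6.850e-02
  8.380e-02  1.030e-01  2.938e-01  1.000e+00]Traceback (most recent call last):
  File "kin.py", line 26, in <module>
    for j,p,q in zip(J,P,Q): x,M=fk(j,a); print((x-p).round(4),(R.from_quat(q).inv()*R.from_matrix(M)).magnitude().round(3))
                                                               ^^^^^^^^^^^^^^^^^^^^^^^^^^^^^^^^^^^^^^^^^^^^^^^^^^^^^^^^^
AttributeError: 'float' object has no attribute 'round'
```

```bash
sed -i 's/\.magnitude()\.round(3))/.magnitude())/' kin.py; python3 kin.py
```

```text
1.2451628896146924e-05 [ 7.000e-04  1.315e-01  5.829e-01  3.000e-04  3.991e-01 -6.850e-02
  8.380e-02  1.030e-01  2.938e-01  1.000e+00]
[-0.0001  0.0003  0.0001] 0.0001327032733239952
[ 0.0002 -0.0001 -0.0001] 1.0214543840258047e-05
[ 0.0004 -0.0001  0.    ] 1.3494170393339645e-07
[-0.0003 -0.      0.    ] 1.2144437155101157e-06
0 pre 0.0972 [-0.2  -0.35 -1.04 -0.43  0.25 -0.07]
0 grasp 0.0904 [-0.1   0.01 -1.04 -0.82  0.15 -0.04]
0 up 0.0233 [-0.14 -0.15 -1.04 -0.83  0.19 -0.01]
place 0.0 [-0.65  0.43 -0.23  0.91 -0.   -0.7 ]
10 pre 0.0573 [-0.2  -0.35 -1.04 -0.35  0.25 -0.09]
10 grasp 0.052 [-0.12 -0.04 -1.04 -0.69  0.17 -0.05]
10 up 0.0 [-0.15 -0.22 -0.98 -0.58  0.2  -0.04]
place 0.0 [-0.6   0.52 -0.09  1.11 -0.11 -0.65]
20 pre 0.0174 [-0.21 -0.35 -1.04 -0.28  0.24 -0.1 ]
20 grasp 0.0131 [-0.13 -0.06 -1.04 -0.59  0.18 -0.07]
20 up 0.0 [-0.14 -0.27 -0.82 -0.19  0.18 -0.07]
place 0.0 [-0.55  0.61  0.05  1.3  -0.2  -0.58]
30 pre 0.0 [-0.19 -0.36 -0.95 -0.05  0.21 -0.13]
30 grasp 0.0 [-0.13 -0.11 -0.93 -0.28  0.16 -0.09]
30 up 0.0 [-0.13 -0.26 -0.65  0.14  0.16 -0.09]
place 0.0 [-0.52  0.72  0.19  1.49 -0.28 -0.51]
```

Gripping with the tool 30° below horizontal is feasible, and so is placing at 30° past vertical. Turning to that pitch now.

```bash

python3 -m creep '[0,0.116,0,0,0,0,85, 0,0.116,0,0,0,0,85, 0,0.116,0,0,0,0,85]'
cat > go.py <<'E'
import sys,numpy as np
from h import *
from scipy.spatial.transform import Rotation as R
def go(p,yaw,pitch):
    s=robot.sense(); M=R.from_quat(s['orientation'])
    T=R.from_euler('z',yaw,degrees=True)*R.from_euler('y',pitch,degrees=True)*R.from_matrix([[0,0,1],[0,1,0],[-1,0,0]])
    print("t",s["t"],"pos",s["tool_pos"].round(4) if hasattr(s["tool_pos"],"round") else s["tool_pos"],"tool turn",(M.inv()*T).as_rotvec().round(4),"shift mm (old axes)",(M.inv().apply(np.array(p)-s["tool_pos"])*1000).round(1),"(new axes)",(T.inv().apply(np.array(p)-s["tool_pos"])*1000).round(1),"j",np.round(s["joints"],3),"f",np.round(s["ft_force"],1),s["opening"],s["gripper_force"])
if __name__=="__main__":
    a=[float(x) for x in sys.argv[1:]]; go(a[:3],a[3],a[4])
E
python3 go.py .5005 .0526 .2895 3.2 30
```

```text
t: 4.9
tool_pos: [0.4889, 0.0478, 0.3847]
orientation: [-0.023, 0.85, 0.016, 0.527]
ft_force: [0.7, -0.7, 0.4]
opening: 0.085
gripper_force: 0.0
t 4.9 pos [0.4889 0.0478 0.3847] tool turn [ 0.002   0.0628 -0.0035] shift mm (old axes) [80.   3.8 53. ] (new axes) [76.5  4.2 57.9] j [-0.233 -0.48  -0.766  0.192  0.26  -0.128] f [ 0.7 -0.7  0.4] 0.08502981386627169 0.0
```

```bash

python3 -m creep '[0,0,0,26,1.3,18,85, 0,0,0,26,1.3,18,85, 0,0,0,26,1.3,18,85, 0,0,0,0,0,0,85]'
python3 go.py .5785 .0576 .2445 3.2 30
```

```text
t: 5.23
tool_pos: [0.5025, 0.0531, 0.2848]
orientation: [-0.022, 0.851, 0.017, 0.525]
ft_force: [-0.3, -1.0, -3.3]
opening: 0.0849
gripper_force: 0.0
t 5.2333 pos [0.5025 0.0531 0.2848] tool turn [ 0.0031  0.0588 -0.0054] shift mm (old axes) [ 1.9 -0.1 86.2] (new axes) [-3.2  0.2 86.1] j [-0.197 -0.352 -0.988 -0.158  0.228 -0.11 ] f [-0.3 -1.  -3.3] 0.08490654906759453 0.0
```

```bash

python3 -m creep '[0,0.055,0,-2,0,0,85, 0,0,0,0,0,20,85, 0,0,0,0,0,22,85, 0,0,0,0,0,22,85, 0,0,0,0,0,22,85, 0,0,0,0,0,0,85, 0,0,0,0,0,0,85]'
python3 go.py .5785 .0576 .2445 3.2 30
python3 - <<'E'
from h import *
p,d=eyes.camera("side"); c=eyes.calibration("side"); cv2.imwrite("pics/s2.png",cv2.resize(p[100:260,180:380,::-1],None,fx=3,fy=3))
E
```

```text
t: 5.82
tool_pos: [0.5813, 0.0568, 0.2529]
orientation: [-0.023, 0.862, 0.016, 0.506]
ft_force: [-0.7, 0.3, 0.6]
opening: 0.0853
gripper_force: 0.0
t 5.8167 pos [0.5813 0.0568 0.2529] tool turn [ 0.0021  0.0135 -0.0032] shift mm (old axes) [8.7 1.  1.7] (new axes) [8.7 1.  1.8] j [-0.13  -0.13  -0.914 -0.266  0.164 -0.089] f [-0.7  0.3  0.6] 0.08528869068955942 0.0
```

View pics/s2.png

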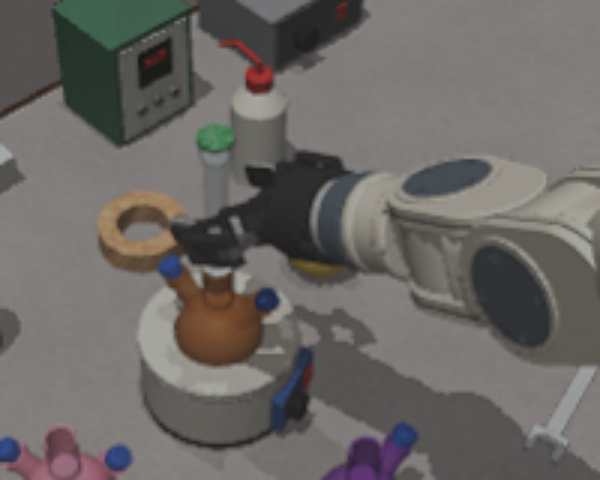

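The open fingers straddle the tube (crop px ~(215,235)) above the neck and clear of the stoppers. Correcting the offset and closing.

```bash

python3 -m creep '[0,0.0135,0,8,1,1.5,85, 0,0,0,0,0,0,85, 0,0,0,0,0,0,10, 0,0,0,0,0,0,10, 0,0,0,0,0,0,10, 0,0,0,0,0,0,10, 0,0,0,0,0,0,10, 0,0,0,0,0,0,10]' 40
python3 -m creep '[0,0,0,0,0,0,10, 0,0,0,0,0,0,10, 0,0,0,0,0,0,10, 0,0,0,0,0,0,10]'
python3 go.py .5785 .0576 .2445 3.2 30
```

```text
t: 6.53
tool_pos: [0.5786, 0.0575, 0.2459]
orientation: [-0.023, 0.865, 0.015, 0.501]
ft_force: [0.0, 0.7, 1.7]
opening: 0.0198
gripper_force: 39.0
t: 6.87
tool_pos: [0.5787, 0.0575, 0.2459]
orientation: [-0.023, 0.865, 0.015, 0.501]
ft_force: [0.6, 0.4, 2.0]
opening: 0.0197
gripper_force: 39.0
t 6.8667 pos [0.5787 0.0575 0.2459] tool turn [ 0.0015  0.0033 -0.0031] shift mm (old axes) [1.3 0.1 0.5] (new axes) [1.3 0.1 0.5] j [-0.127 -0.125 -0.922 -0.269  0.16  -0.089] f [0.6 0.4 2. ] 0.01965950893757734 38.95837962627411
```

```bash

python3 -m creep '[0,0,0,-3.5,0,-2,10, 0,0,0,-7,0,-4,10, 0,0,0,-10.4,0,-6,10, 0,0,0,-10.4,0,-6,10, 0,0,0,-10.4,0,-6,10, 0,0,0,-10.4,0,-6,10]'
python3 -m creep '[0,0,0,-13,0,-7.5,10, 0,0,0,-13,0,-7.5,10, 0,0,0,-13,0,-7.5,10, 0,0,0,-13,0,-7.5,10, 0,0,0,0,0,0,10, 0,0,0,0,0,0,10]'
python3 go.py .5785 .0576 .365 3.2 30
python3 - <<'E'
from h import *
c=eyes.calibration("side");p,d=eyes.camera("side"); W=cloud(d,c)
hsv=cv2.cvtColor(p,cv2.COLOR_RGB2HSV).astype(int)
g=(hsv[...,0]>50)&(hsv[...,0]<85)&(hsv[...,1]>60)&(W[...,2]>.3); print(g.sum(),np.nanmedian(W[g],0) if g.sum() else "")
b=np.zeros((384,512),bool);b[170:235,225:300]=1
b&=(hsv[...,0]>105)&(hsv[...,0]<130)&(hsv[...,1]>120); k,l,st,ce=cv2.connectedComponentsWithStats(b.astype(np.uint8))
for i in range(1,k):
    if st[i,4]>6: print("blue",ce[i].round(),st[i,4],np.nanmedian(W[l==i],0).round(4))
cv2.imwrite("pics/s3.png",cv2.resize(p[60:260,170:380,::-1],None,fx=2.5,fy=2.5))
E
```

```text
t: 7.37
tool_pos: [0.578, 0.0574, 0.3059]
orientation: [-0.023, 0.865, 0.016, 0.5]
ft_force: [-0.3, -0.8, -0.5]
opening: 0.0198
gripper_force: 39.1
t: 7.87
tool_pos: [0.5781, 0.0572, 0.366]
orientation: [-0.023, 0.865, 0.015, 0.501]
ft_force: [-0.0, 0.3, -1.6]
opening: 0.0197
gripper_force: 39.1
t 7.8667 pos [0.5781 0.0572 0.366 ] tool turn [ 0.0014  0.0034 -0.003 ] shift mm (old axes) [0.7 0.4 0.8] (new axes) [0.7 0.4 0.8] j [-0.129 -0.263 -0.665  0.126  0.161 -0.09 ] f [-0.   0.3 -1.6] 0.019684704297368478 39.09915268421173
188 [0.55041228 0.0446358  0.45630417]
blue [236. 188.] 37 [0.6044 0.0777 0.1628]
blue [268. 199.] 34 [0.517  0.043  0.1625]
blue [278. 225.] 55 [0.488  0.0266 0.0621]
```

View pics/s3.png

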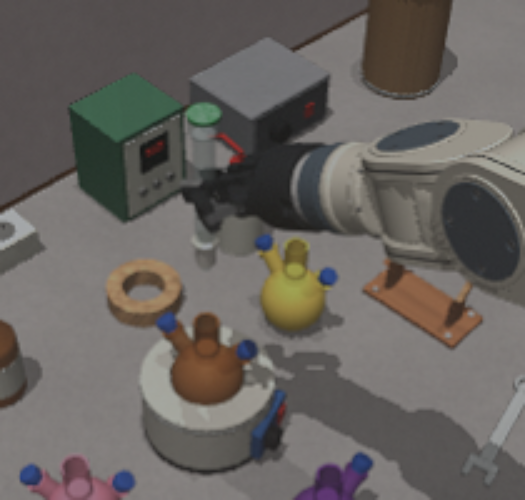

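The condenser (crop px (205,105)-(205,265)) is out of the neck and the amber flask still sits in the mantle at (207,370). Before laying the tube down I'll check its tilt in the grip.

```bash
python3 - <<'E'
from h import *
for n in("side","top"):
    c=eyes.calibration(n);p,d=eyes.camera(n); W=cloud(d,c)
    ok=(abs(W[...,0]-.562)<.05)&(abs(W[...,1]-.057)<.05)
    print(n)
    for lo in np.arange(.25,.48,.015):
        q=W[ok&(W[...,2]>lo)&(W[...,2]<lo+.015)]
        if len(q)>5: print(round(lo,3),len(q),q.min(0).round(4),np.median(q,0).round(4),q.max(0).round(4))
E
```

```text
side
0.265 19 [0.552  0.0507 0.2651] [0.5566 0.0624 0.2746] [0.5643 0.0668 0.277 ]
0.28 35 [0.5495 0.0505 0.2803] [0.5547 0.0615 0.2873] [0.5638 0.0675 0.2948]
0.295 46 [0.5489 0.046  0.2962] [0.5545 0.064  0.3027] [0.5745 0.0705 0.3094]
0.31 35 [0.551  0.0516 0.3102] [0.5563 0.0644 0.3156] [0.5688 0.0675 0.3248]
0.325 15 [0.5545 0.0631 0.3262] [0.5618 0.0661 0.3309] [0.5673 0.0669 0.3399]
0.355 7 [0.5587 0.0761 0.3634] [0.5655 0.0784 0.3676] [0.5692 0.0805 0.3689]
0.37 40 [0.5278 0.0455 0.3702] [0.5644 0.0733 0.3797] [0.5805 0.0958 0.3849]
0.385 123 [0.5123 0.0197 0.3851] [0.5471 0.0665 0.3945] [0.5646 0.1064 0.4   ]
0.4 142 [0.5128 0.0083 0.4   ] [0.5313 0.0658 0.4061] [0.5652 0.1065 0.4149]
0.415 82 [0.5131 0.0326 0.4151] [0.5529 0.0626 0.4199] [0.5699 0.0757 0.4298]
0.43 46 [0.5471 0.0439 0.4303] [0.5532 0.066  0.4404] [0.573  0.0719 0.4443]
0.445 148 [0.5464 0.0424 0.4451] [0.5588 0.0592 0.456 ] [0.5782 0.0727 0.4593]
top
0.295 24 [0.5479 0.0486 0.2997] [0.5508 0.0585 0.3036] [0.5562 0.0665 0.3097]
0.31 10 [0.5506 0.0486 0.3101] [0.5514 0.0572 0.3167] [0.5566 0.0662 0.3236]
0.325 12 [0.55   0.0484 0.325 ] [0.5522 0.0548 0.3325] [0.5551 0.0656 0.3383]
0.34 13 [0.5505 0.0483 0.3406] [0.5518 0.0565 0.3469] [0.5554 0.0652 0.3532]
0.355 14 [0.5507 0.0481 0.3554] [0.5527 0.0572 0.3622] [0.5553 0.0649 0.3683]
0.37 119 [0.5153 0.0167 0.3711] [0.5584 0.052  0.3806] [0.5738 0.0932 0.385 ]
0.385 277 [0.5122 0.0094 0.385 ] [0.539  0.0518 0.3922] [0.5618 0.0969 0.4   ]
0.4 279 [0.512  0.0074 0.4   ] [0.526  0.0561 0.4064] [0.5569 0.1069 0.4149]
0.415 55 [0.5121 0.0075 0.415 ] [0.5166 0.0442 0.4171] [0.5529 0.0753 0.4219]
0.43 14 [0.5469 0.0436 0.4367] [0.5489 0.0556 0.4411] [0.5559 0.068  0.4445]
0.445 227 [0.5466 0.0417 0.4461] [0.5611 0.0567 0.4554] [0.5766 0.0716 0.4591]
```

The tube is vertical in the grip and held about at its middle. Next I check the transfer path and get the shift.

```bash
sed -i 's/^if __name__/lo=np.array([-3.04,-.91,-1.04,-1.92,-1.52,-3.14]);hi=np.array([3.04,1.82,1.36,1.95,1.45,3.14])\ndef ik(p,pitch,yaw,j0,a):\n    T=R.from_euler("z",yaw,degrees=True).as_matrix()@R.from_euler("y",pitch,degrees=True).as_matrix()@np.array([[0,0,1],[0,1,0],[-1,0,0]])\n    o=least_squares(lambda j:np.r_[fk(j,a)[0]-p,.3*(R.from_matrix(fk(j,a)[1]).inv()*R.from_matrix(T)).as_rotvec()],np.clip(j0,lo+.01,hi-.01),bounds=(lo,hi)); return np.sqrt(2*o.cost),o.x\nif __name__/' kin.py
python3 - <<'E'
from kin import *
c,a=fit(); j=np.array([-.129,-.263,-.665,.126,.161,-.09])
for s in np.linspace(0,1,5):
    e,j=ik((1-s)*np.array([.578,.0572,.366])+s*np.array([.503,-.281,.29]),30,3.2,j,a); print("mv",round(e,4),j.round(2))
for p in range(45,121,15):
    e,j=ik(np.array([.503,-.281,.29]),p,3,j,a); print(p,round(e,4),j.round(2))
for z in(.2,.12,.0458): e,j=ik(np.array([.503,-.281,z]),120,3,j,a); print(z,round(e,4),j.round(2))
E
python3 go.py .503 -.281 .29 3.2 30
```

```text
mv 0.0 [-0.13 -0.26 -0.66  0.13  0.16 -0.09]
mv 0.0 [-0.41 -0.29 -0.72  0.14  0.4  -0.25]
mv 0.0 [-0.69 -0.26 -0.73  0.19  0.62 -0.43]
mv 0.0 [-0.92 -0.17 -0.7   0.27  0.8  -0.63]
mv 0.0 [-1.09 -0.06 -0.63  0.38  0.91 -0.83]
45 0.0 [-0.98 -0.03 -0.42  0.71  0.65 -0.87]
60 0.0 [-0.86  0.04 -0.21  0.98  0.41 -0.85]
75 0.0 [-0.75  0.15  0.    1.24  0.19 -0.79]
90 0.0 [-0.66  0.3   0.22  1.5   0.   -0.71]
105 0.0 [-0.58  0.46  0.44  1.77 -0.15 -0.61]
120 0.0182 [-0.52  0.58  0.56  1.95 -0.28 -0.52]
0.2 0.0 [-0.52  0.64  0.44  1.82 -0.27 -0.51]
0.12 0.0 [-0.52  0.67  0.3   1.65 -0.27 -0.51]
0.0458 0.0 [-0.52  0.72  0.2   1.5  -0.27 -0.51]
t 8.0167 pos [0.5778 0.0572 0.3639] tool turn [ 0.0017  0.0004 -0.0035] shift mm (old axes) [ 109.7 -333.8  -44.7] (new axes) [ 110.8 -333.5  -44.1] j [-0.129 -0.262 -0.667  0.126  0.161 -0.09 ] f [ 0.  -0.5 -1.1] 0.01988547595599408 39.10079777240753
```

```bash

python3 -m creep '[0,0,0,6,-14,-3,10, 0,0,0,12,-28,-3,10, 0,0,0,12,-28,-3,10, 0,0,0,12,-28,-3,10, 0,0,0,12,-28,-3,10, 0,0,0,12,-28,-3,10, 0,0,0,13,-28,-2,10, 0,0,0,13,-28,0,10]'
python3 -m creep '[0,0,0,13,-28,0,10, 0,0,0,13,-28,0,10, 0,0,0,13,-28,0,10, 0,0,0,13,-28,0,10, 0,0,0,6,-12,0,10, 0,0.05,0,0,0,0,10, 0,0.1,0,0,0,0,10, 0,0.12,0,0,0,0,10]'
python3 -m creep '[0,0.12,0,0,0,0,10, 0,0.12,0,0,0,0,10, 0,0.12,0,0,0,0,10, 0,0.12,0,0,0,0,10, 0,0.12,0,0,0,0,10, 0,0.12,0,0,0,0,10, 0,0,0,0,0,0,10]'
python3 go.py .503 -.281 .22 3 120
```

```text
t: 8.68
tool_pos: [0.5259, -0.157, 0.2942]
orientation: [-0.023, 0.865, 0.015, 0.501]
ft_force: [0.8, -0.2, -0.6]
opening: 0.0198
gripper_force: 39.4
t: 9.35
tool_pos: [0.5031, -0.2811, 0.2418]
orientation: [-0.023, 0.926, 0.013, 0.377]
ft_force: [0.7, -0.5, -1.7]
opening: 0.0196
gripper_force: 39.4
t: 9.93
tool_pos: [0.507, -0.2809, 0.242]
orientation: [-0.029, 0.999, 0.003, 0.026]
ft_force: [-0.5, 1.0, -1.7]
opening: 0.0199
gripper_force: 39.4
t 9.9333 pos [ 0.507  -0.2809  0.242 ] tool turn [0.0041 0.5749 0.0068] shift mm (old axes) [ 5.2  0.1 21.8] (new axes) [-7.5  0.2 21.1] j [-0.67   0.281  0.078  1.334  0.038 -0.727] f [-0.5  1.  -1.7] 0.019861636478619642 39.39869999885559
```

```bash

python3 -m creep '[0,0.115,0,0,0,12,10, 0,0.115,0,0,0,12,10, 0,0.115,0,0,0,0,10, 0,0.115,0,0,0,0,10, 0,0.115,0,0,0,0,10, 0,0,0,0,0,0,10, 0,0,0,0,0,0,10]'
python3 go.py .503 -.281 .0458 3 120
python3 - <<'E'
from h import *
Wt=[]
for n in("side","top"):
    c=eyes.calibration(n);p,d=eyes.camera(n); W=cloud(d,c)
    hsv=cv2.cvtColor(p,cv2.COLOR_RGB2HSV).astype(int)
    g=(hsv[...,0]>50)&(hsv[...,0]<85)&(hsv[...,1]>60)&(abs(W[...,1]+.275)<.08)&(W[...,2]>.1); print(n,g.sum(),W[g].min(0),np.median(W[g],0),W[g].max(0))
    q=W[(W[...,0]>.38)&(W[...,0]<.45)&(abs(W[...,1]+.285)<.05)&(W[...,2]>.12)]
    print("tip side",len(q),q.min(0),np.median(q,0),q.max(0))
    cv2.imwrite(f"pics/{n}4.png",p[:,:,::-1])
a=cv2.imread("pics/side4.png")[90:240,270:440];b=cv2.imread("pics/top4.png")[130:280,270:440]
cv2.imwrite("pics/b4.png",cv2.resize(np.hstack([a,b]),(790,348)))
E
```

```text
t: 10.52
tool_pos: [0.506, -0.2808, 0.2165]
orientation: [-0.028, 0.966, -0.004, -0.256]
ft_force: [-0.3, 0.1, -0.6]
opening: 0.0199
gripper_force: 39.4
t 10.5167 pos [ 0.506  -0.2808  0.2165] tool turn [0.0045 0.0067 0.0067] shift mm (old axes) [-81.8  -1.3 149.9] (new axes) [-82.8  -0.  149.3] j [-0.517  0.639  0.483  1.864 -0.266 -0.514] f [-0.3  0.1 -0.6] 0.01986171760817354 39.436084628105164
side 60 [ 0.90689626 -0.20702543  0.1450495 ] [ 0.95691634 -0.20109469  0.15011475] [ 1.01281954 -0.19517555  0.1556153 ]
tip side 79 [ 0.40382316 -0.29198148  0.22446129] [ 0.41964115 -0.28165912  0.23667987] [ 0.4431997  -0.27357072  0.2445342 ]
top 151 [ 0.90278531 -0.20790326  0.14124122] [ 0.95049315 -0.20126475  0.14848429] [ 1.00954984 -0.19517139  0.1539717 ]Traceback (most recent call last):
  File "<stdin>", line 8, in <module>
    return umr_minimum(a, axis, None, out, keepdims, initial, where)
ValueError: zero-size array to reduction operation minimum which has no identity
```

```bash

python3 -m creep '[0,0.006,0,-12,0,22,10, 0,0,0,-12.5,0,23,10, 0,0,0,-12.5,0,23,10, 0,0,0,-12.5,0,23,10, 0,0,0,-12.5,0,23,10, 0,0,0,-8,0,14,10, 0,0,0,0,0,0,10, 0,0,0,0,0,0,10]'
python3 go.py .503 -.281 .0458 3 120
python3 - <<'E'
from h import *
for n in("side","top"):
    c=eyes.calibration(n);p,d=eyes.camera(n); W=cloud(d,c)
    q=W[(W[...,0]>.39)&(W[...,0]<.445)&(abs(W[...,1]+.285)<.03)&(W[...,2]>.06)]
    if len(q): print("tip side",len(q),q.min(0),np.median(q,0),q.max(0))
    cv2.imwrite(f"pics/{n}4.png",p[:,:,::-1])
a=cv2.imread("pics/side4.png")[120:240,290:410];b=cv2.imread("pics/top4.png")[160:280,310:430]
cv2.imwrite("pics/b4.png",cv2.resize(np.hstack([a,b]),(798,399),interpolation=cv2.INTER_CUBIC))
E
```

```text
t: 11.28
tool_pos: [0.5016, -0.281, 0.0766]
orientation: [-0.027, 0.966, -0.006, -0.256]
ft_force: [-0.1, 0.1, -0.4]
opening: 0.0197
gripper_force: 39.4
t 11.2833 pos [ 0.5016 -0.281   0.0766] tool turn [0.0011 0.0056 0.0031] shift mm (old axes) [-16.5  -0.2  26.1] (new axes) [-16.6  -0.1  26. ] j [-0.519  0.693  0.225  1.551 -0.27  -0.512] f [-0.1  0.1 -0.4] 0.01974080867174454 39.436896443367004
tip side 15 [ 0.39849022 -0.29025052  0.09044257] [ 0.40445169 -0.28399795  0.09536802] [ 0.41070783 -0.28072378  0.10169083]
```

View pics/b4.png

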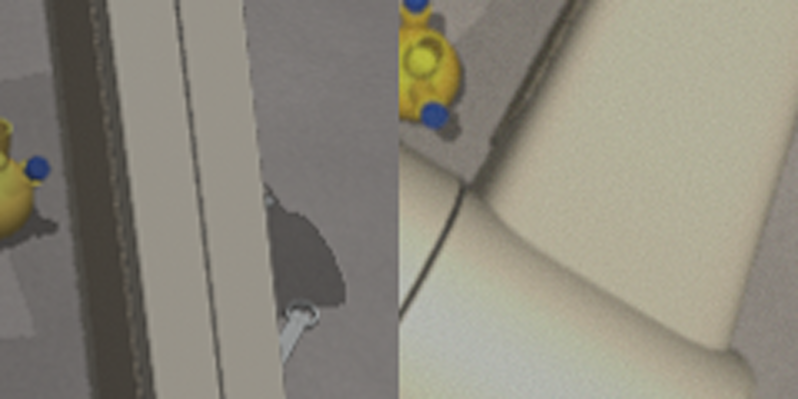

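The arm hides the rest in both views, so I'll go down by force and calculation.

```bash

python3 -m creep '[0,0.005,0,-5,0,8,10, 0,0,0,-4,0,7,10, 0,0,0,-3,0,4,10, 0,0,0,0,0,0,10, 0,0,0,0,0,0,10]'
python3 go.py .503 -.281 .0458 3 120
python3 -m creep '[0,0,0,-1.5,0,2.5,10, 0,0,0,0,0,0,10, 0,0,0,0,0,0,10]'
python3 go.py .503 -.281 .0458 3 120
```

```text
t: 11.8
tool_pos: [0.503, -0.2803, 0.0517]
orientation: [-0.027, 0.965, -0.005, -0.26]
ft_force: [-0.3, -0.2, -1.1]
opening: 0.0199
gripper_force: 39.4
t 11.8 pos [ 0.503  -0.2803  0.0517] tool turn [ 0.0018 -0.0032  0.0049] shift mm (old axes) [-3.  -0.7  5.1] (new axes) [-3.  -0.7  5.1] j [-0.516  0.718  0.205  1.514 -0.272 -0.509] f [-0.3 -0.2 -1.1] 0.019854192263244214 39.44159746170044
t: 12.05
tool_pos: [0.5033, -0.2807, 0.0494]
orientation: [-0.027, 0.965, -0.006, -0.26]
ft_force: [1.7, -1.3, -0.7]
opening: 0.0199
gripper_force: 39.5
t 12.05 pos [ 0.5033 -0.2807  0.0494] tool turn [ 0.001  -0.0019  0.0042] shift mm (old axes) [-1.5 -0.3  3.3] (new axes) [-1.5 -0.3  3.3] j [-0.516  0.72   0.202  1.508 -0.273 -0.509] f [ 1.7 -1.3 -0.7] 0.019856179653338933 39.455602169036865
```

```bash

python3 -m creep '[0,0,0,-1,0,2,10, 0,0,0,0,0,0,10, 0,0,0,0,0,0,10]'
python3 -m creep '[0,0,0,-0.8,0,1.3,10, 0,0,0,0,0,0,10, 0,0,0,0,0,0,10]'
python3 go.py .503 -.281 .0458 3 120
```

```text
t: 12.3
tool_pos: [0.5033, -0.2814, 0.0483]
orientation: [-0.027, 0.965, -0.007, -0.259]
ft_force: [1.1, -3.2, 7.6]
opening: 0.0195
gripper_force: 40.2
t: 12.55
tool_pos: [0.5033, -0.2819, 0.0478]
orientation: [-0.027, 0.965, -0.007, -0.259]
ft_force: [-0.3, -4.3, 14.2]
opening: 0.0198
gripper_force: 40.8
t 12.55 pos [ 0.5033 -0.2819  0.0478] tool turn [-0.0022 -0.0009  0.0033] shift mm (old axes) [-0.8  0.9  1.8] (new axes) [-0.7  0.9  1.8] j [-0.517  0.72   0.199  1.502 -0.275 -0.509] f [-0.3 -4.3 14.2] 0.019780117526630586 40.7912403345108
```

Contact: 14 N up, at the expected height. Letting go, then moving straight up.

```bash

python3 -m creep '[0,0,0,0.4,0,-0.7,24, 0,0,0,0,0,0,30, 0,0,0,0,0,0,45, 0,0,0,0,0,0,75, 0,0,0,0,0,0,75, 0,0,0,0,0,0,75, 0,0,0,0,0,0,75]'
python3 go.py .503 -.281 .0458 3 120
python3 -m creep '[0,0,0,3,0,-5,75, 0,0,0,7,0,-12,75, 0,0,0,10,0,-17,75, 0,0,0,10,0,-17,75, 0,0,0,10,0,-17,75, 0,0,0,10,0,-17,75, 0,0,0,10,0,-17,75, 0,0,0,10,0,-17,75]'
python3 go.py .503 -.281 .2 3 120
```

```text
t: 13.13
tool_pos: [0.503, -0.2804, 0.0462]
orientation: [-0.027, 0.965, -0.005, -0.26]
ft_force: [-0.5, 0.0, -0.1]
opening: 0.0751
gripper_force: 0.0
t 13.1333 pos [ 0.503  -0.2804  0.0462] tool turn [ 0.0015 -0.0026  0.0046] shift mm (old axes) [-0.2 -0.6  0.3] (new axes) [-0.2 -0.6  0.3] j [-0.516  0.722  0.198  1.503 -0.272 -0.509] f [-0.5  0.  -0.1] 0.07510551833188452 0.0
t: 13.8
tool_pos: [0.5021, -0.2809, 0.1859]
orientation: [-0.027, 0.965, -0.006, -0.26]
ft_force: [-0.3, -0.6, 0.2]
opening: 0.0752
gripper_force: 0.0
t 13.8 pos [ 0.5021 -0.2809  0.1859] tool turn [ 0.0012 -0.0021  0.0044] shift mm (old axes) [  6.3  -0.1 -12.6] (new axes) [  6.3  -0.1 -12.7] j [-0.517  0.644  0.411  1.794 -0.273 -0.51 ] f [-0.3 -0.6  0.2] 0.07519586600125812 0.0
```

```bash

python3 -m creep '[0,-0.105,0,0,0,-15,85, 0,-0.105,0,0,0,-20,85, 0,-0.105,0,0,0,-20,85, 0,-0.105,0,0,0,-20,85, 0,-0.105,0,0,0,-20,85, 0,0,-0.117,0,0,-10,85, 0,0,-0.117,0,0,0,85, 0,0,-0.117,0,0,0,85]'
python3 go.py .562 .0567 .28 23 90
```

```text
t: 14.47
tool_pos: [0.5299, -0.2798, 0.2863]
orientation: [-0.204, 0.979, 0.001, 0.001]
ft_force: [1.0, -0.1, -0.3]
opening: 0.0847
gripper_force: 0.0
t 14.4667 pos [ 0.5299 -0.2798  0.2863] tool turn [0.0009 0.0019 0.0102] shift mm (old axes) [-164.1  295.6    6.9] (new axes) [-161.1  297.2    6.3] j [-0.627  0.338  0.273  1.506  0.002 -1.039] f [ 1.  -0.1 -0.3] 0.08467191347315567 0.0
```

Moving above the flask, then checking the condenser and the flask neck.

```bash

python3 -m creep '[0,0,0,-10,18,0,85, 0,0,0,-19,35,0,85, 0,0,0,-19,35,0,85, 0,0,0,-19,35,0,85, 0,0,0,-19,35,0,85, 0,0,0,-19,35,0,85, 0,0,0,-19,35,0,85, 0,0,0,-19,35,0,85]'
python3 -m creep '[0,0,0.01,-14,24,0,85, 0,0,0,-6,10,0,85, 0,0,0,0,0,0,85, 0,0,0,0,0,0,85]'
python3 go.py .562 .0567 .142 23 90
python3 - <<'E'
from h import *
c=eyes.calibration("wrist");p,d=eyes.camera("wrist");W=cloud(d,c); hsv=cv2.cvtColor(p,cv2.COLOR_RGB2HSV).astype(int)
b=(hsv[...,0]>105)&(hsv[...,0]<130)&(hsv[...,1]>120)&(W[...,2]>.12)&(W[...,2]<.2); k,l,st,ce=cv2.connectedComponentsWithStats(b.astype(np.uint8))
for i in range(1,k):
    if st[i,4]>30: print("blue",ce[i].round(),st[i,4],np.nanmedian(W[l==i],0).round(4))
ok=(abs(W[...,2]-.182)<.006)&(np.hypot(W[...,0]-.562,W[...,1]-.057)<.035)&~b; q=W[ok]; print("rim",len(q))
if len(q): print(q.min(0),q.max(0),cv2.minEnclosingCircle(q[:,:2].astype(np.float32)))
im=[cv2.resize(p[:,:,::-1],(400,300))]
c=eyes.calibration("side");p,d=eyes.camera("side");W=cloud(d,c)
m=(abs(W[...,0]-.51)<.13)&(abs(W[...,1]+.282)<.03)&(W[...,2]>.045)&(W[...,2]<.09); q=W[m]
for lo in np.arange(.4,.62,.02):
    r=q[(q[:,0]>lo)&(q[:,0]<=lo+.02)]
    if len(r): print(round(lo,2),len(r),r.min(0).round(4),np.median(r,0).round(4),r.max(0).round(4))
im.append(cv2.resize(p[120:240,270:430,::-1],(400,300),interpolation=cv2.INTER_CUBIC))
cv2.imwrite("pics/b5.png",np.hstack(im))
E
```

```text
t: 15.13
tool_pos: [0.5573, 0.0203, 0.2858]
orientation: [-0.202, 0.979, 0.002, 0.0]
ft_force: [0.9, -0.1, -1.4]
opening: 0.0845
gripper_force: 0.0
t: 15.47
tool_pos: [0.5627, 0.0575, 0.2854]
orientation: [-0.198, 0.98, 0.002, -0.0]
ft_force: [-0.7, -0.8, -0.7]
opening: 0.0851
gripper_force: 0.0
t 15.4667 pos [0.5627 0.0575 0.2854] tool turn [ 0.0031  0.0001 -0.0034] shift mm (old axes) [  1.   -0.9 143.4] (new axes) [  1.   -0.5 143.4] j [-0.048  0.278  0.185  1.479  0.003 -0.446] f [-0.7 -0.8 -0.7] 0.08508755681978121 0.0
blue [255. 137.] 415 [0.5177 0.0374 0.163 ]
blue [256. 227.] 317 [0.6049 0.0743 0.1624]
rim 311
[0.54889786 0.04187972 0.17602875] [0.57909758 0.07071166 0.18168956] ((0.563997745513916, 0.056259773671627045), 0.01519995741546154)
0.54 3 [ 0.5569 -0.2567  0.0626] [ 0.5577 -0.2547  0.0664] [ 0.5598 -0.2544  0.068 ]
0.56 16 [ 0.5635 -0.2719  0.0533] [ 0.5759 -0.267   0.0656] [ 0.5797 -0.2564  0.0777]
0.58 34 [ 0.581  -0.2849  0.0551] [ 0.5875 -0.2671  0.072 ] [ 0.5946 -0.2612  0.0783]
```

View pics/b5.png

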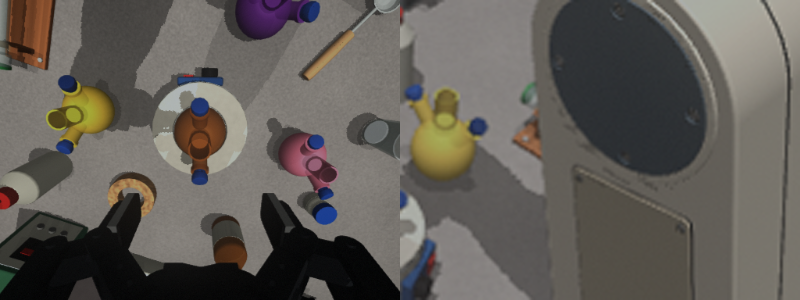

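The wrist view shows the amber flask at (200,130), with its stoppers lined up at (200,107) and (200,177) across the closing line. The neck is at (0.5635, 0.0563), yaw 22.9°. In the side crop the condenser's green end at (530,93) lies at the right height in the rest. Going down to the neck.

```bash

python3 -m creep '[0,0,0,-0.3,-1.4,15,85, 0,0,0,0,0,25,85, 0,0,0,0,0,25,85, 0,0,0,0,0,25,85, 0,0,0,0,0,25,85, 0,0,0,0,0,18,85, 0,0,0,0,0,9,85, 0,0,0,0,0,0,85]'
python3 go.py .5635 .0563 .142 23 90
python3 -m creep '[0,0,0,0,0,0,45, 0,0,0,0,0,0,20, 0,0,0,0,0,0,20, 0,0,0,0,0,0,20, 0,0,0,0,0,0,20, 0,0,0,0,0,0,20, 0,0,0,0,0,0,20, 0,0,0,0,0,0,20]' 70
python3 go.py .5635 .0563 .142 23 90
```

```text
t: 16.23
tool_pos: [0.5626, 0.0555, 0.1414]
orientation: [-0.196, 0.981, 0.002, -0.002]
ft_force: [0.0, -0.3, -0.4]
opening: 0.0849
gripper_force: 0.0
t 16.2333 pos [0.5626 0.0555 0.1414] tool turn [ 0.0049 -0.0028 -0.0067] shift mm (old axes) [-1.2  0.4 -0.6] (new axes) [-1.2  0.4 -0.6] j [-0.052  0.327 -0.113  1.135  0.003 -0.447] f [ 0.  -0.3 -0.4] 0.08490319618104779 0.0
t: 16.9
tool_pos: [0.5639, 0.0569, 0.1442]
orientation: [-0.197, 0.98, 0.002, 0.001]
ft_force: [0.4, 0.8, 4.7]
opening: 0.0283
gripper_force: 69.1
t 16.9 pos [0.5639 0.0569 0.1442] tool turn [ 0.0028  0.0018 -0.0046] shift mm (old axes) [ 0.6 -0.4  2.2] (new axes) [ 0.6 -0.4  2.2] j [-0.049  0.325 -0.11   1.136  0.003 -0.446] f [0.4 0.8 4.7] 0.028325142422724842 69.11051189526916
```

Gripped on the neck: opening 28 mm, 69 N. Lifting.

```bash

python3 -m creep '[0,0,0,0,0,-3,20, 0,0,0,0,0,-6,20, 0,0,0,0,0,-9,20, 0,0,0,0,0,-12,20, 0,0,0,0,0,-12,20, 0,0,0,0,0,-12,20, 0,0,0,0,0,-12,20]'
python3 -m creep '[0,0,0,0,0,-9,20, 0,0,0,0,0,-6,20, 0,0,0,0,0,-3,20, 0,0,0,0,0,-1,20, 0,0,0,0,0,0,20, 0,0,0,0,0,0,20, 0,0,0,0,0,0,20]'
python3 go.py .5635 .0563 .229 23 90
python3 - <<'E'
from h import *
im=[]
for n,(x0,y0,x1,y1) in(("side",(190,110,390,260)),("top",(210,130,410,280))):
    c=eyes.calibration(n);p,d=eyes.camera(n);W=cloud(d,c);hsv=cv2.cvtColor(p,cv2.COLOR_RGB2HSV).astype(int)
    b=(hsv[...,0]>105)&(hsv[...,0]<130)&(hsv[...,1]>120)&(W[...,2]>.2)&(W[...,2]<.3); k,l,st,ce=cv2.connectedComponentsWithStats(b.astype(np.uint8))
    for i in range(1,k):
        if st[i,4]>6: print("blue",ce[i].round(),st[i,4],np.nanmedian(W[l==i],0).round(4))
    a=(hsv[...,0]<15)&(hsv[...,1]>120)&(np.hypot(W[...,0]-.562,W[...,1]-.057)<.05)&(W[...,2]>.09); 
    if a.sum(): print(n,"amber min z",np.percentile(W[a][:,2],[0,2,10]).round(4),a.sum())
    im.append(cv2.resize(p[y0:y1,x0:x1,::-1],(400,300),interpolation=cv2.INTER_CUBIC))
cv2.imwrite("pics/b6.png",np.hstack(im))
E
```

```text
t: 17.48
tool_pos: [0.5632, 0.0566, 0.2103]
orientation: [-0.197, 0.98, 0.002, -0.001]
ft_force: [-0.1, -0.6, -3.6]
opening: 0.0278
gripper_force: 69.5
t: 18.07
tool_pos: [0.5634, 0.0565, 0.2276]
orientation: [-0.197, 0.98, 0.002, -0.001]
ft_force: [0.4, 0.3, -3.9]
opening: 0.0278
gripper_force: 69.6
t 18.0667 pos [0.5634 0.0565 0.2276] tool turn [ 0.004  -0.0007 -0.0048] shift mm (old axes) [-0.1 -0.2 -1.4] (new axes) [-0.1 -0.2 -1.4] j [-0.05   0.289  0.054  1.339  0.003 -0.447] f [ 0.4  0.3 -3.9] 0.027818581926346612 69.62941931560636
blue [234. 168.] 25 [0.6053 0.0804 0.2448]
blue [269. 178.] 46 [0.5153 0.0409 0.2462]
side amber min z [0.1691 0.1735 0.1806] 670
```

View pics/b6.png

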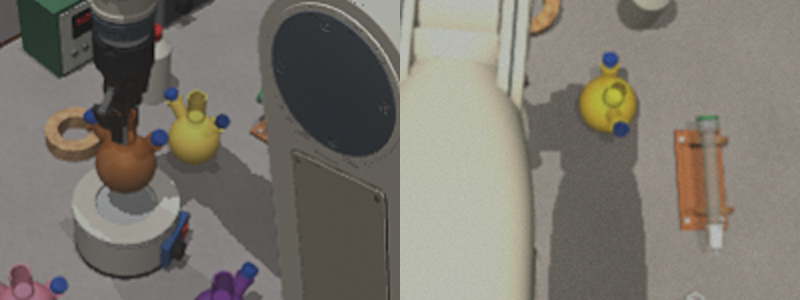

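The flask hangs upright and clear: both stoppers rose 83 mm to equal height, so its bottom is about 44 mm above the rim. In the top crop the condenser lies along the rest, (708,118)-(715,245). I'll check its pose in numbers before handing in.

```bash
python3 - <<'E'
from h import *
c=eyes.calibration("top");p,d=eyes.camera("top");W=cloud(d,c)
m=(W[...,0]>.38)&(W[...,0]<.63)&(abs(W[...,1]+.282)<.03)&(W[...,2]>.055)&(W[...,2]<.1); q=W[m]; Wt=q
for lo in np.arange(.38,.62,.02):
    r=q[(q[:,0]>lo)&(q[:,0]<=lo+.02)]
    if len(r): print(round(lo,2),len(r),np.median(r,0).round(4),r.min(0).round(4),r.max(0).round(4))
s=robot.sense();print(s["t"],s["tool_pos"],s["gripper_force"])
E
```

```text
0.4 43 [ 0.4125 -0.285   0.0684] [ 0.4016 -0.2965  0.0625] [ 0.4184 -0.2758  0.0752]
0.42 58 [ 0.4293 -0.2816  0.0714] [ 0.4208 -0.2928  0.06  ] [ 0.44   -0.2725  0.0762]
0.44 64 [ 0.4513 -0.2815  0.0705] [ 0.44   -0.303   0.0561] [ 0.46   -0.2591  0.0767]
0.46 77 [ 0.466  -0.2831  0.0686] [ 0.4601 -0.3114  0.0561] [ 0.4795 -0.2603  0.0767]
0.48 45 [ 0.4905 -0.2807  0.0702] [ 0.4816 -0.2905  0.0622] [ 0.4994 -0.2727  0.0746]
0.5 49 [ 0.5101 -0.2787  0.07  ] [ 0.5014 -0.2881  0.0603] [ 0.5188 -0.2718  0.078 ]
0.52 49 [ 0.5302 -0.2791  0.07  ] [ 0.5208 -0.2893  0.0591] [ 0.5397 -0.2712  0.0771]
0.54 75 [ 0.5537 -0.2768  0.0698] [ 0.5411 -0.3041  0.057 ] [ 0.5594 -0.2528  0.0789]
0.56 78 [ 0.5698 -0.2764  0.0707] [ 0.5602 -0.305   0.0561] [ 0.5792 -0.2532  0.0813]
0.58 54 [ 0.5863 -0.2748  0.0736] [ 0.5802 -0.2946  0.06  ] [ 0.5932 -0.2623  0.0805]
18.2167 [0.56347265 0.05648583 0.22784432] 69.62910331785679
```

The condenser lies level along the rest's axis. The flask is held still.

```bash
python3 -c "
from bench import robot
print(robot.hand_in())"
```

```text
the job is handed in; nothing more can be done
None
```

I handed the job in at about 18 s with the condenser let go in both notches of the rest and the flask held upright and still, its bottom about 44 mm above the mantle's rim; the hand-in gave no verdict, so I don't know the result.

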